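# Take a near-field reading through the guide bush of a test jig

## Robot

A 6-joint arm with a two-finger parallel gripper is mounted at the origin on a cart in front of the work surface, level with it; the furniture and walls round the work are solid. World frame = base frame: x ahead of the robot, y to its left, z up, the work surface at z = 0. Lengths are in mm, angles in rad, forces in N, time in s.
With the tool pointing down it reaches from about 275 to 825 mm from the base axis. Payload 4.9 kg.
Tool frame: the origin (TCP) lies at the very end of the fingers, on their centre line; the grasp point (between the pads) lies 19 mm behind it; z points along the fingers, y is the line along which they close (so a half turn about z gives the same grasp; the last joint's range is limited). The gripper opens to 85 mm and grips with 20 to 120 N. Pads are 22 mm wide; open, the fingers measure 114 mm over their backs; the gripper's body (76 mm by 85 mm) begins 54 mm behind the grasp point. The pads swing forward as they close: fully open they stand 13 mm farther back than shut.
Start: joints at [-1.406, 0.326, -0.193, 1.052, 0, 1.437], TCP at [161.917, -525.644, 231.281] pointing down, gripper open.
Joint ranges: [-2.65, 2.65], [-0.97, 1.79], [-1.3, 1.35], [-1.93, 2.1], [-1.47, 1.37], [-3.14, 3.14]. Speed limits (rad/s): [2.57, 2.57, 3.14, 3.14, 3.14, 3.14].

## Interface

Orientations are given as [roll, pitch, yaw] about the fixed x, y, z axes, in that order (R = Rz(yaw) Ry(pitch) Rx(roll)).
In Python, from bench import bot, solve_ik, imaging gives the robot as it stands. Calls block until the motion is done:
- bot.move_ptp(position, orientation): joint-space move of the TCP to a pose.
- bot.movel(position, rot=None, max_speed=150, threshold=None): straight line of the TCP; rot=None keeps the orientation; max_speed is the mean speed in mm/s. With threshold (N) it stops when the force on the tool has changed by that much, and returns True; else False.
- bot.move_j(angles): joint-space move.
- bot.grip(opening, effort=None): opening from 0.0 (shut) to 1.0 (fully open); effort is the grip in N (None keeps the last); returns when the fingers have stopped.
- bot.dwell(seconds).
- solve_ik(position, orientation): joint angles nearest the present ones, or None.
- bot.get_state(): the state.
- imaging.capture(name): name is "scene" or "top"; returns the picture (400x640x3 uint8, blue, green, red); there is no depth.
- imaging.camera_model(name): a dict with "K" (3x3 intrinsics, pixels), "k1" (the pictures are not rectified: a ray, as slopes to the right and down, at radius r is drawn at 1 + k1 r^2 times it, then the intrinsics apply), "position" and "rotation" of the camera in the world. Camera axes: x right, y up, looking along -z (the intrinsics and any distortion apply to the point x, -y, -z); pixel columns grow to the right and rows downward; lengths in mm; the calibration is good to about 2 mm. A picture is of the moment at which its call begins. camera_model takes no time and is no camera call.
A pose or a line that the arm cannot do raises bot.IKError and nothing moves.
- bot.sign_off(): hands the job in; it is judged then, once.
The state is a dict: "t": time; "qpos": joint angles; "joint_velocities": joint speeds; "effort": joint torques, N m; "tcp_pos": TCP position; "orientation": TCP orientation; "contact_force": force on the tool from outside, world axes, zero at the start; "wrist_torque": the same for the moment, N m; "opening": opening from 0.0 (shut) to 1.0 (fully open); "gripper_force": force on a finger pad.
Only numpy, scipy, OpenCV 4.12 (cv2) and the standard library are available. Lean on these libraries where they do the work, as an engineer would, in place of code of your own. Each camera call takes 0.05 s, during which the arm holds its last target. There are 200 camera calls.

## Task

Pull the probe with the thin rod (the square-handled one) up out of the rest and check it at the brass reference post: hold it still and upright for a second with its tip about 10 mm over the centre of the post. Then lower the rod through the open guide bush of the test jig, without touching the bush or anything else of the jig, until the tip is about 10 mm above the metal screening can, and finish while still holding the probe there, upright, centred in the bore and still. Do not touch the post with the probe, leave the thick-rod probe in the rest and do not disturb the things lying about.

Things in the scene. Friction and masses are not known exactly. Their poses are not given: they have to be found in the camera images.
- probe: Thin-rod probe, loose, about 90 g, 144 mm long, standing tip down in one of the rest's two holes. From the tip up: steel rod 8 mm in diameter to 80 mm, black flange 36 mm in diameter to 85 mm (it sits on the rest), grey square handle 22 x 22 mm to 140 mm, sides along its x and y axes, 4 mm button. Origin: centre of the rod's tip; z points up towards the handle.
- thick_probe: The other probe, same length and flange but a thick round handle 32 mm in diameter and a rod 22 mm in diameter (too thick for the bush); it stands in the rest's other hole and stays there. Origin: centre of the rod's tip, z up.
- rest: Fixed probe rest: an aluminium plate, 60 x 170 mm, 6 mm thick, top face 95 mm above the desk, with two holes of 27 mm at y = -42 and +42 mm, on two end walls and a black base 75 x 180 mm. Origin: centre of its underside on the desk, y along the row of the two holes.
- post: Fixed brass reference post, foot 48 mm in diameter, flat round head 24 mm in diameter, top face 32 mm above the desk with a small dark dot in its centre. Origin: centre of its underside on the desk, z up.
- jig: Fixed test jig. Black base 130 x 170 x 8 mm; on it a circuit board with a flat metal screening can 34 x 108 mm, top 28 mm above the desk; over that, on four pillars, a grey guide plate 125 x 165 mm, underside 70 and top 78 mm above the desk (screw heads 4 mm higher). Bush and plug sit at y = -36 and +36 mm, either way round, both over the can. Origin: centre of the underside, z up.
- bush: The open guide bush, steel, fixed in the guide plate: a flange 40 mm in diameter, 4 mm thick, with a collar 28 mm in diameter that rises to 12 mm above the plate, and a vertical through bore 20 mm in diameter. Origin: on the bore's axis, level with the top face of the guide plate (78 mm above the desk); the bore runs from 8 mm below it to 12 mm above it. z up, along the bore.
- plug: Solid steel plug that shuts the plate's other place; same outside shape as the bush but no hole. Origin as for the bush.
- solder_spool: Spool of solder wire, 60 mm in diameter, 62 mm high; a bystander, not to be disturbed. Origin: centre of its underside.
- filter_cap0: Black can capacitor, 42 mm in diameter, 56 mm high; a bystander, not to be disturbed. Origin: centre of its underside.
- filter_cap1: Another black can capacitor, 42 mm in diameter, 56 mm high; a bystander, not to be disturbed. Origin: centre of its underside.
- flux_bottle: Small amber bottle, 37 mm in diameter, 84 mm high; a bystander, not to be disturbed. Origin: centre of its underside.
- side_cutters: Side cutters lying flat, 40 x 116 x 11 mm; a bystander, not to be disturbed. Origin: centre of its underside.
- desolder_pump: Desoldering pump lying flat, 180 mm long, 20 mm thick; a bystander, not to be disturbed. Origin: centre of its underside.
- receiver: Tall fixed equipment cabinet, about 0.47 m deep, 0.16 m wide and 0.56 m high, standing end-on to the robot in the middle of the desk, between the rest and post on the left and the jig on the right; its narrow front with knobs is nearest the robot, at about x = 0.46 m. Too tall to pass over: carry the probe round in front of it. Origin: centre of its underside.
Not all that is in view belongs to the job. What is shaped like the probe but blue is not meant.

How it is judged (in metres and radians):
On the way, in this order (a step that is already met when the one before it is completed fails the run):
1. the thin-rod probe is held still and upright for 0.8 s with its tip 3 to 18 mm above the post's head and within 7 mm of its centre (horizontal distance between probe and post below 0.007 m and z of probe in the frame of post between 0.035 and 0.05 m and angle between probe's own z axis and vertical below 0.15 rad and linear speed of probe below 0.02 m/s and contact force between the fingers and probe above 0.5 N), for 0.8 s.
2. the rod has entered the open bush from above: tip inside the bore, off its axis by less than 6 mm (horizontal distance between probe and bush below 0.006 m and z of probe in the frame of bush between -0.008 and 0.01 m), for 0.05 s.
At the end, for the whole second after the job is handed in: The thin-rod probe is held in the gripper, its rod through the open bush, the tip 3 to 18 mm above the screening can and within 4 mm of the bore's axis, tilted less than 0.08 rad, slower than 10 mm/s, touching neither bush nor jig (horizontal distance between probe and bush below 0.004 m and z of probe in the frame of jig between 0.031 and 0.046 m and angle between probe's own z axis and vertical below 0.08 rad and linear speed of probe below 0.01 m/s and contact force between the fingers and probe above 0.5 N and contact force between probe and bush below 0.1 N and contact force between probe and jig below 0.1 N); the arm keeps its last pose, push and grip.
It fails at once if the probe touches the bush, the plug, or any part of the jig (contact force between probe and bush above 0.3 N or contact force between probe and plug above 0.3 N or contact force between probe and jig above 0.3 N).
It fails at once if the probe touches the reference post (contact force between probe and post above 0.3 N).
It fails at once if the thick-rod probe is taken out or tipped (distance of thick_probe from where it was at the start of the episode above 0.02 m or angle between thick_probe's own z axis and vertical above 0.25 rad).
It fails at once if a bystander is moved by more than 20 mm (distance of any of solder_spool, filter_cap0, filter_cap1, flux_bottle, side_cutters, desolder_pump from where it was at the start of the episode above 0.02 m).
It also fails if it takes over 58 s, if anything falls off the work surface, if the arm or the gripper's body presses on something with over 40 N, if the wrist force passes 120 N, or if a joint passes its speed limit or range.

## Working session

There is one attempt and no reset: what is moved stays moved. The work goes in short steps, each a Python script; the robot and the scene stay as the last script left them, time stands still between calls to the robot, and variables do not carry over. Pictures are saved under pics/ and viewed, at most 10 in all, crops included, and the job is handed in when it is done.

```bash
ls; mkdir -p pics
python3 - <<'E'
from bench import bot,imaging
import cv2,numpy as np
for n in("scene","top"):
    cv2.imwrite(f"pics/{n}0.png",imaging.capture(n)); print(n,imaging.camera_model(n))
print(bot.get_state())
E
```

```text
pics
scene {'K': array([[374.88743925,   0.        , 318.74714442],
       [  0.        , 374.88743925, 195.2714799 ],
       [  0.        ,   0.        ,   1.        ]]), 'k1': -0.08380301085117106, 'position': array([-53.50812581, 538.46035579, 758.64559568]), 'rotation': array([ 0.87373754,  0.01766637, -2.38399509])}
top {'K': array([[385.77560183,   0.        , 319.04980838],
       [  0.        , 385.77560183, 198.65262681],
       [  0.        ,   0.        ,   1.        ]]), 'k1': 0.005053078647068547, 'position': array([ 433.67195107,   -3.54548271, 1159.71710198]), 'rotation': array([ 0.06222985, -0.02417768, -1.5471866 ])}
{'t': 0.1, 'qpos': array([-1.40622207e+00,  3.26882813e-01, -1.93478920e-01,  1.05202352e+00,
       -2.52924384e-05,  1.43658878e+00]), 'joint_velocities': array([-0.00024568, -0.00084067,  0.00245541, -0.00060672,  0.00011366,
        0.00012111]), 'effort': array([ 1.19931981e-03, -4.44238222e+01,  2.63039303e+01,  7.87599332e-03,
       -5.92841070e-05, -1.84066130e-05]), 'tcp_pos': array([ 161.80788293, -525.10534277,  230.57493113]), 'orientation': array([-3.14001463e+00, -1.87540915e-04,  2.98781676e-01]), 'contact_force': array([-0.09518771,  0.6988252 , -0.15270045]), 'wrist_torque': array([-0.02849863, -0.00244112,  0.0296586 ]), 'gripper_force': 0.0, 'opening': 1.00213423427317}
```

View pics/scene0.png

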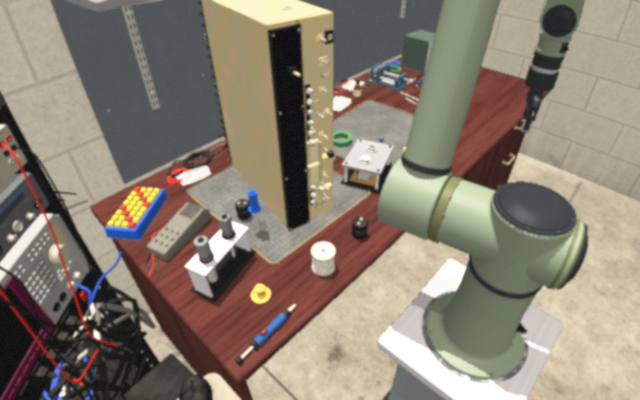

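View pics/top0.png

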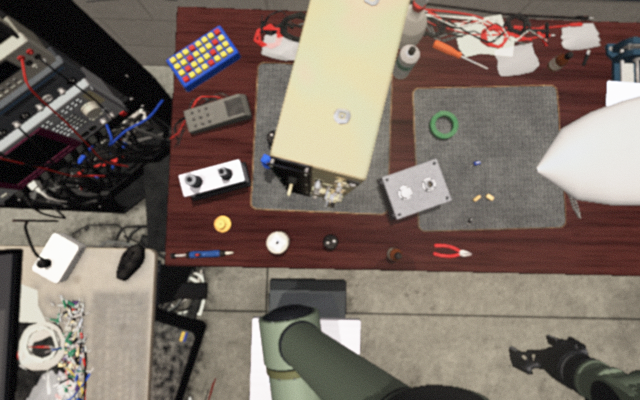

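The scene view shows the rest at (220,255) with two dark-handled probes at (203,250) and (227,228), the brass post at (261,294) and the jig at (370,162). In the top view the rest is at (213,178), the post at (222,224), and the jig at (417,190) with two fittings at (405,192) and (430,184). A blue decoy stands at (253,200) in the scene view. I'll enlarge both pairs in one composite to tell thin from thick and bush from plug.

Run:
```python
import cv2,numpy as np
s=cv2.imread("pics/scene0.png");t=cv2.imread("pics/top0.png")
c=lambda im,x,y,w,h,k:cv2.resize(im[y:y+h,x:x+w],None,fx=k,fy=k,interpolation=cv2.INTER_CUBIC)
a=np.hstack([c(s,180,200,80,60,5)[:300],c(t,172,150,80,60,5)])
b=np.hstack([c(s,335,130,80,60,5),c(t,376,155,80,60,5)])
cv2.imwrite("pics/c1.png",np.vstack([a,b]))
```

```text
(no output)
```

View pics/c1.png

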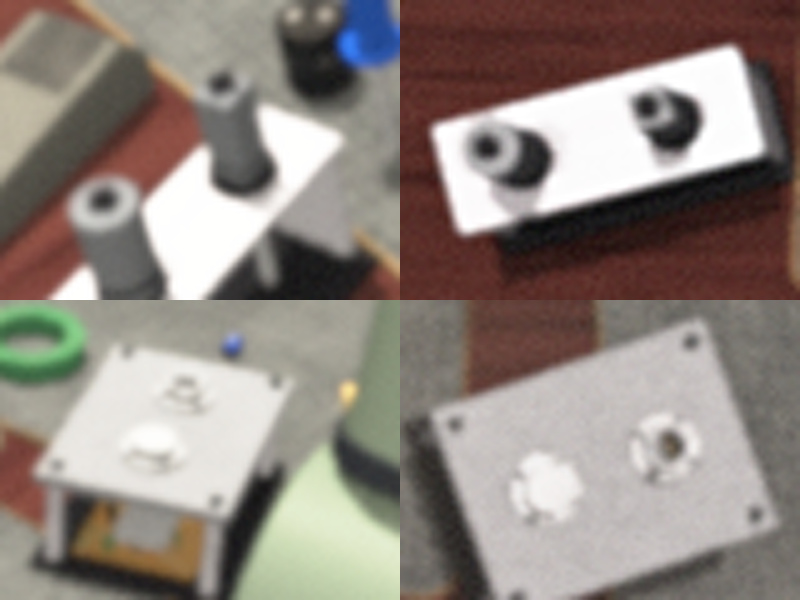

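In the crop, the handle with the square cross-section is the right-hand probe, at top (221.6,171) and scene (224.4,217). It is slimmer, and a thin rod shows under the plate below it. That is the one meant. The round, thicker one at top (189,180) and scene (200,241) stays where it is. The fitting with the dark bore is the right one, at top (429.6,184) and scene (372,147), so that is the bush. The solid bright one at top (405,192) is the plug.

```bash
cat > h.py <<'E'
import cv2,numpy as np
from scipy.spatial.transform import Rotation as R
from bench import bot,imaging,solve_ik
CM={n:imaging.camera_model(n) for n in("scene","top")}
ROT={n:R.from_euler('xyz',c["rotation"]).as_matrix() for n,c in CM.items()}
def dist(n): return np.array([CM[n]["k1"],0,0,0.])
def rays(n,px):
    p=cv2.undistortPoints(np.float64(px).reshape(-1,1,2),CM[n]["K"],dist(n)).reshape(-1,2)
    d=np.c_[p[:,0],-p[:,1],-np.ones(len(p))]@ROT[n].T
    return CM[n]["position"],d/np.linalg.norm(d,axis=1)[:,None]
def plane(n,px,z):
    o,d=rays(n,px); return (o+d*((z-o[2])/d[:,2])[:,None])
def tri(pa,pb):  # pa in scene, pb in top -> point, gap
    o1,d1=rays("scene",pa);o2,d2=rays("top",pb);d1=d1[0];d2=d2[0]
    t=np.linalg.lstsq(np.c_[d1,-d2],o2-o1,rcond=None)[0]
    a,b=o1+t[0]*d1,o2+t[1]*d2
    return (a+b)/2,np.linalg.norm(a-b)
def proj(n,P):
    c=(np.atleast_2d(P)-CM[n]["position"])@ROT[n]; c=c*[1,-1,-1]
    return cv2.projectPoints(c,np.zeros(3),np.zeros(3),CM[n]["K"],dist(n))[0].reshape(-1,2)
def blob(mask,seed,off=(0,0)):
    cs,_=cv2.findContours(mask.astype(np.uint8),cv2.RETR_EXTERNAL,cv2.CHAIN_APPROX_NONE)
    c=max(cs,key=lambda c:cv2.pointPolygonTest(c,seed,True)); return c
def cen(c):
    m=cv2.moments(c);return np.array([m["m10"]/m["m00"],m["m01"]/m["m00"]])
E
cat > m.py <<'E'
from h import *
I={n:cv2.imread(f"pics/{n}0.png") for n in("scene","top")}
H={n:cv2.cvtColor(i,cv2.COLOR_BGR2HSV) for n,i in I.items()}
# post: yellow blob
pc={}
for n,s in(("scene",(261,294)),("top",(222,224))):
    h=H[n];c=blob((abs(h[...,0].astype(int)-25)<8)&(h[...,1]>120)&(h[...,2]>110),s);pc[n]=cen(c);print("post",n,pc[n],cv2.boundingRect(c),plane(n,pc[n],20))
print("post tri",tri(pc["scene"],pc["top"]))
# plates
for name,z,seeds,th in(("rest",95,{"scene":(214,258),"top":(206,175)},200),("jig",78,{"scene":(362,153),"top":(417,187)},120)):
    q={}
    for n,s in seeds.items():
        h=H[n];m=((h[...,2]>th)&(h[...,1]<50)).astype(np.uint8)
        m=cv2.morphologyEx(m,cv2.MORPH_CLOSE,np.ones((3,3)))
        c=blob(m,s);r=cv2.minAreaRect(np.float32(plane(n,c,z)[:,:2]));print(name,n,cv2.boundingRect(c),r)
        q[n]=cv2.approxPolyDP(cv2.convexHull(c),4,True).reshape(-1,2);print(q[n].tolist())
# grey patches
g=I["top"].max(2)
print("bush top\n",g[176:193,421:440]);print("probe top\n",g[164:182,214:236])
print("probe scene\n",I["scene"].max(2)[210:224,216:234]);print("bush scene\n",I["scene"].max(2)[140:154,364:382])
print("post top\n",g[216:233,214:231]);print("post scene\n",I["scene"].max(2)[283:304,250:272])
E
python3 m.py
```

```text
post scene [260.3801898  293.80486358] (251, 284, 20, 20) [[415.57718525 261.86407833  20.        ]]
post top [222.55586334 223.25392428] (215, 215, 16, 17) [[426.0208238  251.64751957  20.        ]]
post tri (array([426.02533169, 255.50959577,   3.33708134]), np.float64(0.3461267060058808))
rest scene (185, 221, 64, 55) ((549.7724609375, 270.9178466796875), (63.94994354248047, 175.79039001464844), 15.65968132019043)
[[248, 227], [205, 275], [185, 267], [232, 221]]
rest top (179, 160, 65, 36) ((551.9508056640625, 270.46270751953125), (62.282962799072266, 171.83221435546875), 16.76051902770996)
[[239, 161], [243, 180], [183, 194], [179, 175]]
jig scene (176, 0, 319, 297) ((817.6178588867188, -1221.8282470703125), (730.8889770507812, 3260.08642578125), 11.380882263183594)
[[494, 0], [449, 175], [425, 225], [211, 296], [195, 289], [185, 267], [178, 174], [444, 0]]
jig top (256, 34, 227, 185) ((694.5867309570312, -144.76272583007812), (694.154052734375, 414.052978515625), 74.81036376953125)
[[451, 201], [441, 210], [396, 218], [256, 133], [264, 36], [311, 43], [461, 88], [482, 153]]
bush
[... 7680 characters left out ...]
0 221 220 221 228 241 253 255
  255 252 220 148]
 [200 250 255 255 255 255 255 254 246 232 229 228 230 234 244 251 254 255
  254 246 185 128]
 [176 239 254 255 255 255 255 255 253 245 238 238 241 249 254 255 255 255
  252 219 148 126]
 [151 210 251 255 255 255 255 255 255 254 253 253 253 254 255 255 255 253
  232 171 127 124]
 [133 163 223 252 255 255 255 255 255 255 255 255 255 255 255 255 252 232
  182 141 129 130]
 [126 135 162 217 248 254 255 255 255 255 255 255 255 255 254 246 218 172
  140 129 132 131]
 [125 125 130 154 197 230 246 252 254 254 254 253 249 242 226 190 153 136
  131 132 131 131]
 [125 122 118 124 143 163 187 208 222 226 226 214 197 175 152 137 131 129
  133 133 129 128]]
```

```bash
cat > m2.py <<'E'
from h import *
I={n:cv2.imread(f"pics/{n}0.png") for n in("scene","top")}
def wc(n,x0,y0,x1,y1,th,ch=None):
    g=(I[n].max(2) if ch is None else I[n][...,ch])[y0:y1,x0:x1].astype(float)
    w=np.clip(th-g,0,None);yy,xx=np.mgrid[y0:y1,x0:x1];return np.array([(w*xx).sum(),(w*yy).sum()])/w.sum()
b=wc("scene",221,213,227,219,125),wc("top",219,168,224,173,90)
P,g=tri(*b);print("button",b,P,g,plane("top",b[1],159),plane("scene",b[0],159))
b=np.array([371.5,146.2]),np.array([429.8,183.6])
print("bush",tri(*b),plane("top",b[1],90),plane("scene",b[0],90))
m=np.zeros((400,640),np.uint8);r=(slice(155,225),slice(376,458))
h=cv2.cvtColor(I["top"],cv2.COLOR_BGR2HSV);m[r]=((h[...,2]>150)&(h[...,1]<40))[r]
c=blob(m,(417,187));R1=cv2.minAreaRect(np.float32(plane("top",c,78)[:,:2]));print("jig",R1)
print("top dot B,G\n",I["top"][216:232,214:230,0],"\nscene\n",I["scene"][283:300,250:268,0])
# other places of interest on the route
print("cabinet front bottom etc", plane("top",[(278,240),(330,241),(392,254)],58), plane("top",[(450,251)],10))
print("holes from rest:", [ (np.array([551,270.6])+s*42*np.array([np.sin(-np.deg2rad(16.4)),np.cos(np.deg2rad(16.4))])) for s in(1,-1)])
E
python3 m2.py
```

```text
button (array([223.85468451, 216.19502868]), array([220.96474359, 170.98397436])) [562.52118506 230.62425598 156.2072862 ] 0.1543368142370178 [[562.11248437 229.91080446 159.        ]] [[559.7328688  232.09848446 159.        ]]
bush (array([ 551.63225766, -338.51493747,   85.95515641]), np.float64(0.4384240722459246)) [[ 551.02071287 -337.39579517   90.        ]] [[ 548.14179254 -333.07603329   90.        ]]
jig ((538.2861938476562, -303.1275634765625), (126.6159439086914, 166.29783630371094), 20.28837776184082)
top dot B,G
 [[ 42  37  36  45  59  80  98 109 118 109 109  87  70  50  30  35]
 [ 34  34  48  66  92 111 123 127 134 135 134 127 115  91  66  42]
 [ 38  49  71  94 111 125 126 131 132 136 137 144 134 130 102  67]
 [ 46  68  98 117 124 134 128 127 126 128 130 140 140 144 127  98]
 [ 62  93 117 127 132 137 134 134 131 124 120 132 137 148 139 111]
 [ 70 101 124 131 140 143 145 143 138 126 120 126 131 141 143 121]
 [ 86 109 129 134 139 138 137 138 143 130 118 118 125 134 137 131]
 [ 89 118 132 140 142 131 128 132 140 135 117 107 120 133 140 138]
 [ 89 122 138 142 140 134 131 134
[... 1386 characters left out ...]
  66  65  72  83 101 120]
 [104 130 137 133 131 129 118  98  78  71  69  70  71  75  79  88 104 119]
 [ 94 121 131 133 134 135 126 108  88  79  80  81  79  80  84  91 108 120]
 [ 80 104 126 135 136 136 130 114  97  87  85  82  86  85  93 104 114 121]
 [ 73  94 118 132 138 139 137 126 111  95  89  90  92 101 114 122 124 120]
 [ 68  80 104 124 133 140 144 140 130 116 112 114 113 120 129 131 123 111]]
cabinet front bottom etc [[ 382.58472621   85.06791209   58.        ]
 [ 383.07386559  -62.55594586   58.        ]
 [ 350.22479487 -240.11929598   58.        ]] [[ 359.30957911 -424.12042035   10.        ]]
holes from rest: [array([539.14165881, 310.89118693]), array([562.85834119, 230.30881307])]
```

```bash
cat > m3.py <<'E'
from h import *
I={n:cv2.imread(f"pics/{n}0.png") for n in("scene","top")}
print("post dot top",plane("top",[(220.2,223.6)],32)," foot",plane("top",[(222.56,223.25)],5))
# rectified views at handle-top height: centre = measured, up=+x, left=+y, 0.15 mm/px
out=[]
for n,c in(("top",(562,230)),("scene",(559.5,232))):
    v,u=np.mgrid[0:400,0:400]
    P=np.c_[(c[0]+(200-v)*.15).ravel(),(c[1]+(200-u)*.15).ravel(),np.full(v.size,155.)]
    q=proj(n,P).astype(np.float32).reshape(400,400,2)
    out.append(cv2.remap(I[n],q[...,0],q[...,1],cv2.INTER_CUBIC))
cv2.imwrite("pics/rect.png",np.hstack(out))
E
python3 m3.py
```

```text
post dot top [[424.94193758 255.70598372  32.        ]]  foot [[425.93203192 254.99441066   5.        ]]
```

View pics/rect.png

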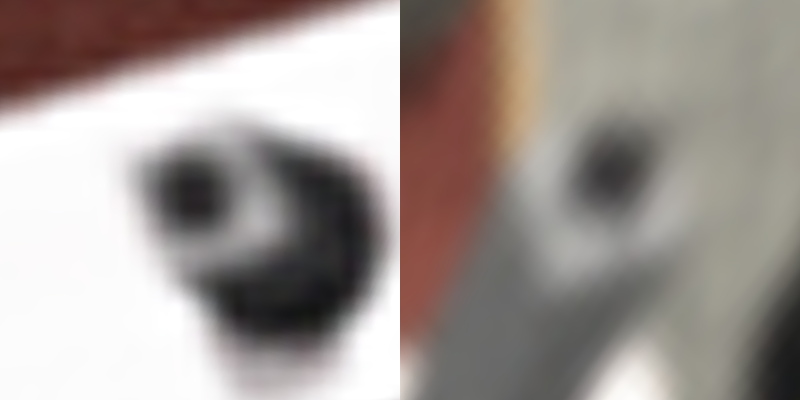

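The top-view square has a left edge from (130,155) to (180,275) and a bottom edge from (180,275) to (290,240), so the handle yaw is about 19°. The button in the two views agrees with the rest's hole to within 1 mm. I'll grasp across the row, with the tool yaw at 109° or -71°.

Run:
```python
from h import *
for y in(109,-71):
    print(y)
    for p in([562.4,230.2,250],[562.4,230.2,108],[425,255.3,230],[425,255.3,135],[280,140,250]):
        q=solve_ik(p,[np.pi,0,np.deg2rad(y)]);print(p,None if q is None else np.round(q,2))
for y in(109,-71,0,60,-60,30,-30,-109):
    q=solve_ik([551,-337.2,131],[np.pi,0,np.deg2rad(y)]);print(y,None if q is None else np.round(q,2))
```

```text
109
[562.4, 230.2, 250] [0.27 0.42 0.   1.15 0.   1.51]
[562.4, 230.2, 108] [ 0.27  0.53 -0.2   0.83  0.    1.51]
[425, 255.3, 230] [ 0.39  0.23 -0.33  1.01  0.    1.63]
[425, 255.3, 135] [ 0.39  0.32 -0.47  0.78  0.    1.63]
[280, 140, 250] [ 0.23 -0.15 -0.67  1.04  0.    1.47]
-71
[562.4, 230.2, 250] [ 0.27  0.42  0.    1.15  0.   -1.64]
[562.4, 230.2, 108] [ 0.27  0.53 -0.2   0.83  0.   -1.64]
[425, 255.3, 230] [ 0.39  0.23 -0.33  1.01  0.   -1.51]
[425, 255.3, 135] [ 0.39  0.32 -0.47  0.78  0.   -1.51]
[280, 140, 250] [ 0.23 -0.15 -0.67  1.04  0.   -1.68]
109 [-0.66  0.58 -0.06  0.93  0.    0.58]
-71 [-0.66  0.58 -0.06  0.93  0.   -2.57]
0 [-0.66  0.58 -0.06  0.93  0.    2.48]
60 [-0.66  0.58 -0.06  0.93  0.    1.43]
-60 [-0.66  0.58 -0.06  0.93  0.   -2.76]
30 [-0.66  0.58 -0.06  0.93  0.    1.95]
-30 [-0.66  0.58 -0.06  0.93  0.    3.  ]
-109 [-0.66  0.58 -0.06  0.93  0.   -1.9 ]
```

Run:
```python
from h import *
O=[np.pi,0,np.deg2rad(109)]
q=np.array(solve_ik([280,140,270],O)); q0=q.copy(); q0[0]=-1.406
bot.grip(0.65)
bot.move_j(q0); bot.move_j(q)
bot.move_ptp([562.4,230.2,250],O)
bot.movel([562.4,230.2,190],max_speed=150)
s=bot.get_state();print(s["t"],s["tcp_pos"],s["orientation"],s["opening"],s["contact_force"])
for n in("scene","top"): cv2.imwrite(f"pics/{n}1.png",imaging.capture(n))
c=lambda im,x,y:cv2.resize(im[y:y+100,x:x+100],None,fx=4,fy=4,interpolation=cv2.INTER_CUBIC)
cv2.imwrite("pics/c2.png",np.hstack([c(cv2.imread("pics/scene1.png"),175,170),c(cv2.imread("pics/top1.png"),165,120)]))
```

```text
4.9083 [562.32282692 230.19517069 191.06823369] [3.14068360e+00 5.59248383e-05 1.90242450e+00] 0.6479613707855625 [ 0.10585465  0.61884931 -0.39744985]
```

View pics/c2.png

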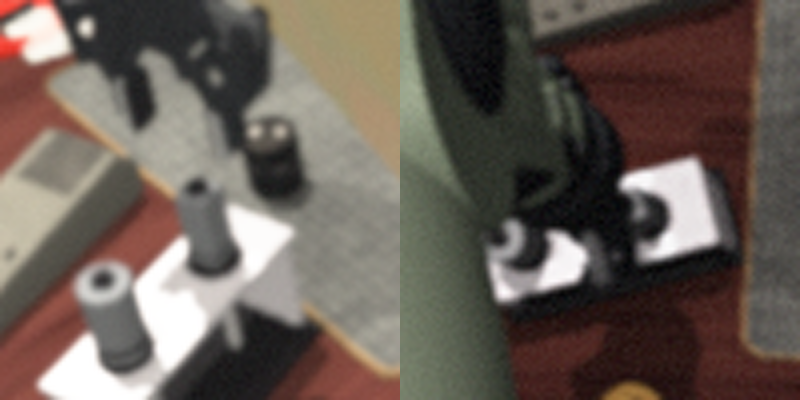

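The fingers straddle the square handle. The scene crop shows finger ends at about (140,110) and (228,140) with the handle top at (195,185) below and between them. I'll descend with a force guard and grip.

Run:
```python
from h import *
print(bot.movel([562.4,230.2,108],max_speed=80,threshold=6))
s=bot.get_state();print(s["t"],s["tcp_pos"],s["contact_force"])
if s["tcp_pos"][2]<112:
    bot.grip(0.0,40); s=bot.get_state();print(s["t"],s["tcp_pos"],s["contact_force"],s["opening"],s["gripper_force"])
    print(bot.movel([562.4,230.2,150],max_speed=60,threshold=15))
    s=bot.get_state();print(s["t"],s["tcp_pos"],s["contact_force"],s["wrist_torque"],s["opening"],s["gripper_force"])
```

```text
False
6.1833 [562.89351351 230.35018547 108.62843128] [-0.0444779  -0.30028286 -0.7896095 ]
6.575 [562.79803251 230.31169789 108.57625252] [-0.14937016 -0.47840371  2.61369898] 0.250026286845695 39.43946599960327
False
7.425 [562.17052996 230.11140278 149.73903349] [ 0.44049745  0.91316893 -1.00028541] [-0.03609669  0.03106142 -0.01128662] 0.2554969945211438 39.11081671714783
```

Holding 22 mm. Lift clear, then go above the post and check with pictures.

Run:
```python
from h import *
bot.movel([562.4,230.2,235],max_speed=120)
bot.movel([425.2,255.3,215],max_speed=120)
bot.movel([425.2,255.3,180],max_speed=100)
bot.dwell(.3)
s=bot.get_state();print(s["t"],s["tcp_pos"],s["orientation"],s["contact_force"],s["opening"])
for n in("scene","top"): cv2.imwrite(f"pics/{n}2.png",imaging.capture(n))
t=s["tcp_pos"]
print("pred tip",[proj(n,t-[0,0,93.6]) for n in("scene","top")], "post",[proj(n,[425.2,255.3,32]) for n in("scene","top")])
c=lambda im,x,y:cv2.resize(im[y:y+120,x:x+80],None,fx=5,fy=5,interpolation=cv2.INTER_CUBIC)
cv2.imwrite("pics/c3.png",np.hstack([c(cv2.imread("pics/scene2.png"),220,200),c(cv2.imread("pics/top2.png"),180,140)]))
```

```text
10.4083 [425.60146483 255.44130855 180.56202353] [ 3.14048351e+00 -1.99707171e-05  1.90242038e+00] [ 0.77588275 -0.07825109  0.02046361] 0.2516995827877761
pred tip [array([[256.10495087, 272.04184141]]), array([[215.68990643, 223.40982302]])] post [array([[259.26570506, 286.77839747]]), array([[220.34440988, 223.51410285]])]
```

View pics/c3.png

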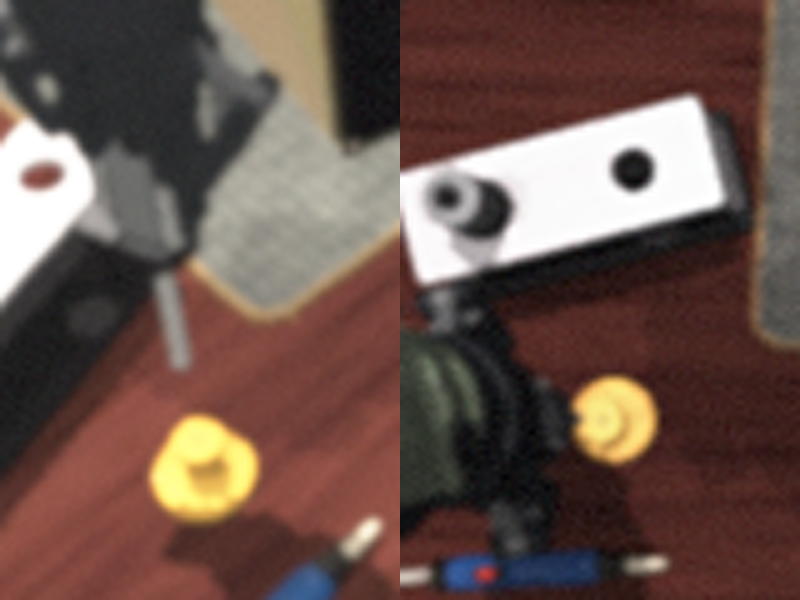

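The rod tip is at scene (256,273), against a predicted (256.1,272.0). The post head is at about (260,287), against a predicted (259.3,286.8). The probe is where I assumed and looks upright, and the thick probe is still in the rest. Next I'll lower it to the check height and hold.

Run:
```python
from h import *
T=np.array([425.6,255.4,180.6]);print("axis pred",proj("scene",[T-[0,0,93.6],T-[0,0,20]]))
bot.movel([425.0,255.3,136],max_speed=50)
bot.dwell(1.3)
s=bot.get_state();print(s["t"],s["tcp_pos"],s["contact_force"],s["gripper_force"])
im=imaging.capture("scene");cv2.imwrite("pics/scene3.png",im)
print("tip pred",proj("scene",s["tcp_pos"]-[0,0,93.6]))
cv2.imwrite("pics/c4.png",cv2.resize(im[240:310,220:300],None,fx=6,fy=6,interpolation=cv2.INTER_CUBIC))
```

```text
axis pred [[256.11730596 272.02101148]
 [251.69584213 250.22948138]]
12.8417 [424.99143437 255.31845628 135.99401344] [-0.84548156  0.16911792 -1.45956919] 39.095821380615234
tip pred [[258.76746396 284.15306764]]
```

View pics/c4.png

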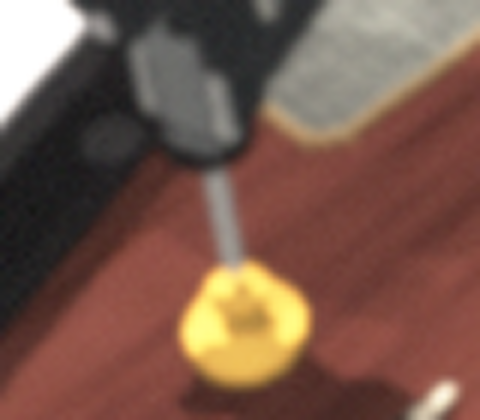

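The tip is at (259.2,284.7), against a predicted (258.8,284.2), about 10 mm over the head centre at about (260,287.5). The probe is upright and was held 1.3 s, so the check is done. Now carry it round in front of the cabinet.

Run:
```python
from h import *
bot.movel([425,255.3,240],max_speed=120)
bot.movel([280,140,240],max_speed=150)
q=np.array(bot.get_state()["qpos"]); q[0]=-0.72; bot.move_j(q)
O=[np.pi,0,np.deg2rad(60)]
s=bot.get_state();print(s["t"],s["tcp_pos"],s["orientation"],s["contact_force"],s["opening"])
bot.movel([551,-337.2,235],O,max_speed=120)
bot.movel([551,-337.2,205],O,max_speed=60)   # tip about z=111, collar top 90
bot.dwell(.4)
s=bot.get_state();print(s["t"],s["tcp_pos"],s["orientation"],s["contact_force"],s["opening"])
for n in("scene","top"): cv2.imwrite(f"pics/{n}4.png",imaging.capture(n))
t=s["tcp_pos"]
for n in("scene","top"): print(n,"tip,rod+60",proj(n,[t-[0,0,93.6],t-[0,0,33.6]]).round(1).tolist(),"bush",proj(n,[551,-337.2,90]).round(1))
c=lambda im,x,y:cv2.resize(im[y:y+100,x:x+80],None,fx=5,fy=5,interpolation=cv2.INTER_CUBIC)
cv2.imwrite("pics/c5.png",np.hstack([c(cv2.imread("pics/scene4.png"),335,80),c(cv2.imread("pics/top4.png"),380,130)]))
```

```text
16.3917 [ 278.09995153 -145.26223084  239.99973971] [ 3.14143477e+00 -6.02010162e-04  9.57214730e-01] [ 0.31012775  0.68945865 -0.76498642] 0.2545668812474259
20.375 [ 551.09919307 -337.27926818  205.26840262] [3.14113831e+00 8.52556025e-05 1.04716737e+00] [-0.3871751  -0.1703997  -1.47127704] 0.2516237406763491
scene tip,rod+60 [[372.0, 139.7], [373.3, 123.5]] bush [[371.6 145.4]]
top tip,rod+60 [[432.2, 182.8], [439.5, 180.4]] bush [[429.7 183.6]]
```

View pics/c5.png

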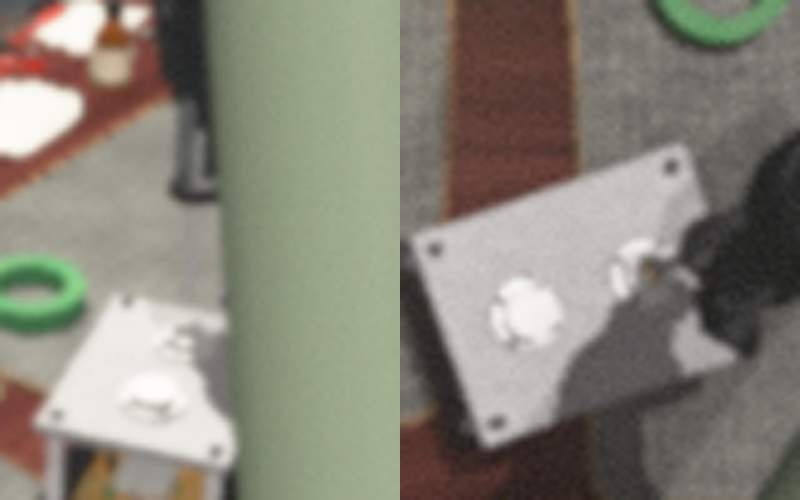

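The probe hangs over the bush. In the scene crop the rod runs down x≈190 to the bush at (183,340). In the top crop the rod end is near (665,270), beside the dark bore at (650,270). I'll enlarge that detail before lowering.

Run:
```python
from h import *
s=cv2.imread("pics/scene4.png");t=cv2.imread("pics/top4.png")
print(s.max(2)[118:144:2,366:380])
# background difference helps: arm-free picture of the start
c=lambda im,x,y:cv2.resize(im[y:y+36,x:x+26],None,fx=15,fy=15,interpolation=cv2.INTER_CUBIC)
a=c(s,358,116);b=c(t,420,168);a=cv2.normalize(a,None,0,255,cv2.NORM_MINMAX)
cv2.imwrite("pics/c6.png",np.hstack([a,b]))
print(t.max(2)[176:192,422:440])
```

```text
[[163 155 127  89  62  60  70  76  83  81  78  79  86 105]
 [165 165 158 144 121 102  91  87  83  87  94  98 100 107]
 [167 164 164 162 160 153 146 146 149 149 153 155 140 121]
 [160 161 158 157 159 157 151 152 152 156 158 157 142 124]
 [167 164 161 160 160 159 150 154 155 157 160 158 146 127]
 [164 164 160 159 156 154 154 152 157 158 160 156 146 125]
 [159 159 155 155 154 152 152 152 154 156 155 155 146 129]
 [154 155 154 152 151 153 151 154 152 153 154 153 145 129]
 [164 161 158 155 153 153 154 152 150 153 154 155 149 133]
 [167 167 165 164 163 157 157 157 160 160 162 160 153 136]
 [173 171 171 168 161 156 156 157 161 163 162 160 155 138]
 [195 189 189 183 177 172 167 164 163 164 165 163 149 120]
 [219 220 220 220 217 215 213 207 202 198 189 185 179 159]]
[[198 196 196 198 197 191 194 197 189 186 178 174 165 152 124  82  61  51]
 [195 196 195 197 201 206 208 205 197 179 167 170 163 149 110  71  53  52]
 [193 196 201 210 226 229 234 226 206 177 164 170 168 140  96  60  55  52]
 [195 196 215 233 235 236 235 224 204 181 181 187 177 131  91  57  57  54]
 [190 203 225 232 227 223 205 19
[... 168 characters left out ...]
 97  87  70  61  65  72]
 [208 218 196 189 191 157 114 105  92  87  84  92  99 118 109  94  68  64]
 [216 227 211 191 184 156 124 115 112  84  84 103 118 131 142 127  97  67]
 [213 233 216 196 196 156 130 126 111  95  95 103 114 127 142 148 134  98]
 [212 234 221 201 187 154 125 116 106 100 101 100 104 102 114 137 140 106]
 [208 232 228 194 162 137 122 114 109 105 109 100  92  89  92 111 114  94]
 [194 213 220 193 144 119 114 114 114 111 107 111 100  89  90  93  79  63]
 [184 180 182 153 115  95 109 114 115 114 111 100  98  91  87  85  76  51]
 [170 143 126 111  94  92 106 110 115 105 102 102  95  92  90  90  73  60]
 [142 109  96  91  88  94 106 104 102  94  92  92  95  95  90 101  95  73]]
```

View pics/c6.png

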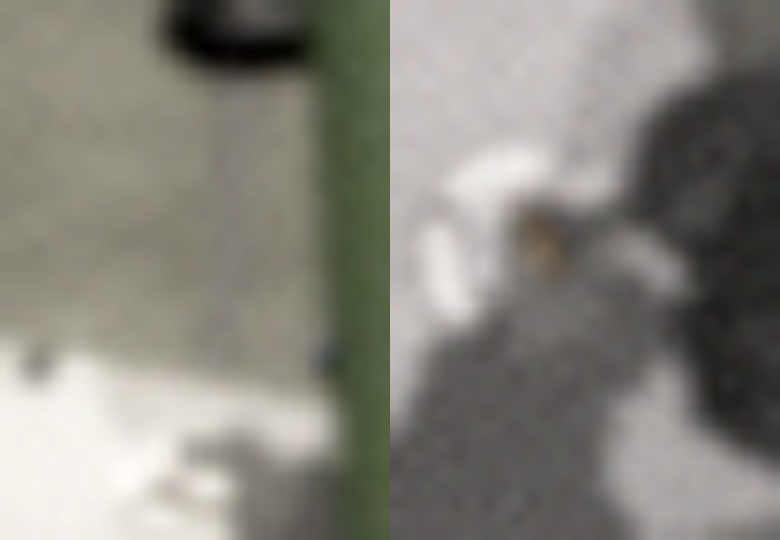

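Scene: the rod streak is at x≈373.0 at row 129, against a predicted 372.8, so sideways it agrees to under 1 mm. Top: the brown bore gap ends at x≈431.2, where the rod's left edge was predicted at 430.8. It's centred as far as can be seen. I'll lower to just above the collar for a last check.

Run:
```python
from h import *
bot.movel([551,-337.2,189.5],max_speed=40); bot.dwell(.4)
s=bot.get_state();t=s["tcp_pos"];print(s["t"],t)
im=np.mean([imaging.capture("top").astype(float) for _ in range(6)],0)
sc=np.mean([imaging.capture("scene").astype(float) for _ in range(6)],0)
tip=t-[0,0,93.6]
print("tip",proj("top",tip),proj("scene",tip),"rim",proj("top",[551,-337.2,90]))
ang=np.linspace(0,2*np.pi,9)[:-1]
print("rim y+/-10",proj("top",[[551,-327.2,90],[551,-347.2,90],[561,-337.2,90],[541,-337.2,90]]).round(1).tolist())
print("R-B\n",(im[...,2]-im[...,0])[178:190,424:438].round().astype(int));print("max\n",im.max(2)[178:190,424:438].round().astype(int))
d=sc-cv2.imread("pics/scene0.png");print("scene B-diff",d[126:146:3,366:380,:].sum(2).round().astype(int))
b=cv2.resize(im.clip(0,255).astype(np.uint8)[172:196,418:444],None,fx=22,fy=22,interpolation=cv2.INTER_CUBIC)
cv2.imwrite("pics/c7.png",cv2.convertScaleAbs(b,alpha=1.5,beta=-40))
```

```text
21.4083 [ 551.08718816 -337.24226546  189.66002673]
tip [[430.42078265 183.35508921]] [[371.67995103 143.8069913 ]] rim [[429.73057228 183.60554781]]
rim y+/-10 [[426.2, 183.5], [433.3, 183.7], [429.8, 180.1], [429.7, 187.2]]
R-B
 [[ 7  7  7  7  8  8  6  6  6  5  5  5  5  2]
 [ 7  7  4  3  8  8  8  7  6  7  4  4  4  2]
 [ 8  6  8  8  8  8  6  7  8  7  5  4  3  2]
 [ 6  6  6  7 10 10  9  6  7  6  4  3  3  3]
 [ 7  6  6  7 14 16 10  6  5  4  4  3  4  4]
 [ 7  6  6  8 11 17 13  8  4  5  3  3  3  1]
 [ 7  5  5  5 11 17 17 11  5  4  4  2  3  2]
 [ 6  4  3  3  9 17 22 16  6  4  4  5  4  3]
 [ 6  5  4  5  7 12 18 12  8  4  4  4  2  4]
 [ 6  6  5  5  6  8  8  7  6  6  4  2  3  2]
 [ 6  5  4  5  6  6  6  6  6  4  4  4  2  1]
 [ 5  4  4  5  4  6  4  6  5  4  4  5  3  3]]
max
 [[197 211 226 232 233 222 197 170 161 145 103  66  54  51]
 [216 231 235 236 234 220 197 178 174 156 101  61  52  53]
 [223 232 230 224 209 188 174 177 183 158 100  58  52  54]
 [200 217 214 195 163 136 129 143 152 132  83  51  53  59]
 [187 202 202 168 128 104  96 100 106  94  65  50  55  66]
 [197 187 185 149 114 101  9
[... 210 characters left out ...]
205 159 127 115 115 114 109 105 108 104  94  84  76  59]
 [171 138 107 105 111 114 114 113 112 106  96  89  76  53]
 [133 119  99  96 106 112 111 115 110 105  97  89  72  52]]
scene B-diff [[   6    9    9    7   -7  -29  -57  -63  -54  -40  -27  -26  -52 -104]
 [  10   12    9   13    6    3  -14  -13   -5    6    9    8  -24  -86]
 [  12   11   10    8   10    7   10    4    4    9   12    5  -32  -89]
 [  10   11   18    4    3   -4   -4   -9   -8   12   11    8  -20  -66]
 [   9   14   12   10    4  -15  -14  -11    0   11    7   10  -12  -56]
 [ -54  -53  -55  -54  -71 -103 -122  -89  -42  -13   -7    3   -6   -8]
 [ -37  -46  -40  -46  -76 -137 -198 -194 -153 -112  -79  -66  -72 -134]]
```

View pics/c7.png

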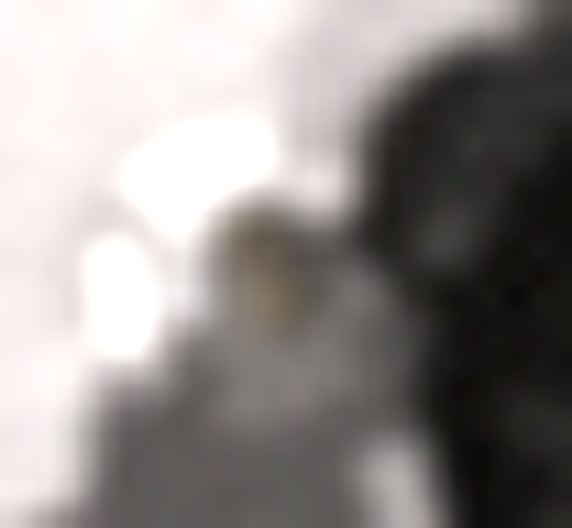

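The top view shows brown board through the bore's left part at x 428–431, y 181–186, with grey (rod or shaded collar) to its right. I'll compare numerically with the start picture to find the rod's edge.

Run:
```python
from h import *
f=lambda im:(im[...,2].astype(float)-im[...,0])[178:190,424:438].round().astype(int)
a=cv2.imread("pics/top0.png");print("start\n",f(a));print("z205\n",f(cv2.imread("pics/top4.png")))
s=bot.get_state();im=np.mean([imaging.capture("top").astype(float) for _ in range(8)],0)
for k in range(3): print("BGR"[k],"\n",im[178:190,425:437,k].round().astype(int))
print("lower rim ctr",proj("top",[551,-337.2,70]),"can level",proj("top",[551,-337.2,28]),"rod+20,+40,+80",proj("top",[s["tcp_pos"]-[0,0,93.6-h] for h in(20,40,80)]).round(1).tolist())
u=np.deg2rad(20.3);c,sn=np.cos(u),np.sin(u);J=np.array([538.3,-303.1])
print("can corners",proj("top",[[*(J+np.array([[c,-sn],[sn,c]])@[x,y]),28] for x,y in((17,-54),(-17,-54),(17,54),(-17,54))]).round(1).tolist())
```

```text
start
 [[ 7  8  6  6  7  9  8  5  6  7  8  7  5  4]
 [ 7  6  4  4  8  8 10  3  7  5  6  7  5  5]
 [ 8  6  7  7  9 10  7  9  8  8  6  6  7  6]
 [ 5  9  5  8 10  9  7  7  6  5  7  9  5  8]
 [ 5  5  6  5 13 20 15  6  8  5  7  7  7  4]
 [ 6  5  7  9 11 23 23 13  4  9  4  6  6  5]
 [ 6  6  3  9 13 25 30 16  7  6  3  7  7  5]
 [ 7  3  2  7  8 15 25 16  5  5  7  4  8  6]
 [ 7  6  8  6  7 11 16 11  6  5  6  6  6  4]
 [ 6  4  5  7  8  6 10  8  6  6  5  6  7  4]
 [ 9  9  9  6  8 10  8 10  7  8  6  4  7  7]
 [ 5  8  9  6  6  8  8  5 10  7  6  7  8  5]]
z205
 [[ 9  7  6  8  5  8  8  5  6  6  8  5  3  3]
 [ 7  8  3  4  7  8  7  4  5  9  4  1  3  5]
 [ 8  8  5  7  6  8  8  8  9  9  8  7  2  3]
 [ 7  6  6  8 11  9  9  8  6  5  6  5  4  3]
 [ 6  3  5  9 14 20 14  3  4  3  2  4  3  4]
 [ 7  4  5  9 14 26 23 12  5  6  5  8  5  4]
 [ 9  3  5  5 14 26 32 16  3  7  6  5  5  4]
 [ 7  2  5  6 11 21 25 19  8  7  6  4  6  6]
 [ 5  3  4  5  6 11 17 15  6  3  5  6  4  5]
 [ 8  9  6  4  5  7  9  5  5  4  3  2  2  4]
 [ 6  7  6  7  7  7  7  3  7  5  8  4  5  4]
 [ 7  7  7  2  4  2  4  5  6  4  6  8  2  3]]
B 
 [
[... 1370 characters left out ...]
58 100  58  52]
 [215 216 194 162 134 128 143 151 130  83  52  53]
 [200 202 169 127 106  96 101 106  93  66  48  54]
 [188 184 149 115 104  91  87  88  84  73  57  56]
 [188 180 144 116 108 100  89  87  93  90  72  56]
 [194 183 147 119 117 109  96  93 104 102  85  63]
 [180 159 134 121 116 109 101  97 102  98  88  72]
 [159 127 118 115 111 109 105 107 104  93  87  75]
 [141 110 104 110 115 112 112 111 105  97  87  75]
 [119  97  96 107 113 112 113 112 104  98  88  72]]
lower rim ctr [[427.55557354 184.31360345]] can level [[423.23536574 185.72003893]] rod+20,+40,+80 [[432.7, 182.7], [435.0, 181.9], [440.1, 180.2]]
can corners [[426.9, 178.4], [430.7, 189.2], [392.7, 190.1], [396.6, 201.0]]
```

The rod hides part of the brown strip around (430,183.5), against a predicted tip centre of (430.4,183.35). The occlusion is slightly weak on the left, so I'll apply a small +0.7 mm y correction. The remaining error should be about 1 mm against 6 mm clearance, so I'll lower now.

Run:
```python
from h import *
bot.movel([551,-336.5,189.5],max_speed=20)
bot.movel([551,-336.5,132],max_speed=25); bot.dwell(.8)
s=bot.get_state();print(s["t"],s["tcp_pos"],s["orientation"],s["contact_force"],s["wrist_torque"],s["opening"],s["gripper_force"],abs(s["joint_velocities"]).max())
im=np.mean([imaging.capture("top").astype(float) for _ in range(6)],0)
print((im[...,2]-im[...,0])[180:188,425:435].round().astype(int)); print(im.max(2)[178:190,424:438].round().astype(int))
print("rod z=38,70,90",proj("top",[[551,-336.5,z] for z in(38,70,90)]).round(1).tolist())
```

```text
25.9083 [ 550.99636591 -336.51031952  131.99718215] [ 3.14158180e+00 -9.14638157e-06  1.04718215e+00] [ 0.24239537  0.26630731 -0.41304813] [ 0.04964539 -0.02020769 -0.014291  ] 0.2505336057293142 39.03426110744476 0.0011191011951434552
[[8 7 5 5 3 3 3 2 3 2]
 [8 7 4 4 3 3 2 2 1 2]
 [5 6 3 4 4 2 2 2 2 2]
 [5 4 3 3 2 3 4 2 3 3]
 [4 5 4 3 4 2 2 2 2 3]
 [4 4 3 4 3 3 3 3 2 4]
 [6 5 5 4 4 3 4 2 2 2]
 [6 5 5 4 3 2 3 2 1 2]]
[[192 204 207 189 143  89  60  54  55  59  59  56  55  52]
 [212 221 211 179 122  70  50  53  57  58  59  55  52  45]
 [219 218 184 138  90  56  50  54  59  59  56  49  42  40]
 [191 180 138  92  64  52  53  57  58  55  51  45  40  38]
 [162 135 103  70  54  54  55  58  56  53  46  40  40  39]
 [150 114  86  60  51  53  58  62  55  48  42  38  38  39]
 [136 108  88  64  54  60  68  66  56  44  42  40  41  40]
 [131 117 104  77  62  66  70  62  51  44  39  39  39  39]
 [139 127 116  97  73  63  58  51  44  39  40  40  39  38]
 [137 123 114 104  90  68  50  40  38  39  41  42  40  42]
 [120 110 101 103  97  83  57  42  40  40  39  41  40  40]
 [104 100  91  94 104  86  57  40  39  40  40  41  40  42]]
rod z=38,70,90 [[424.0, 185.4], [427.3, 184.3], [429.5, 183.6]]
```

The arm is still, the force readings show no contact change, the grip is at 39 N, and the tip is at about z = 38 mm. Handing in.

```bash
python3 -c "
from bench import bot
print(bot.sign_off())"
```

```text
the job is handed in; nothing more can be done
None
```

I handed the job in at about 26 s with the thin-rod probe still gripped (39 N) and motionless in the open bush, after a 1.3 s hold over the post; by calculation the tip is about 10 mm above the screening can, and the force readings show no sign of contact, but the gripper hid the bush at the end so I couldn't confirm the final centring by camera, and no verdict came back.

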